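# Hang the lift-off door on the tops case and shut it

### The job

Put the lift-off door back on the mahogany case: holding it well open, lower both its knuckles together onto the two pintle pins until it is fully home, feeling for the pins rather than forcing it. Then swing the door gently shut against the case, and leave the other things on the counter where they are.

Things in the scene. Friction and masses are not known exactly. Their poses are not given: they have to be found in the camera images.
- case: Mahogany display case, fixed, 140 mm deep (x), 180 wide (y), 165 high, open at the front, which looks along its own -x. Origin: centre of underside; z up. Wall fronts at x = -70 mm; a stop stile on the front (y = 46 to 62 mm) reaches x = -80 mm: the shut door rests on it. A brass hinge plate on the front at the -y side carries two upright pintle pins, one straight above the other.
- pintle (a point): Where the pins' common axis would be with the hinge plate at the -y end of its screw slots: case x = -88, y = -81 mm, 12 mm above the counter; axes as the case's. NOT where the pins are: the plate has been screwed tight 3 to 15 mm from here towards the case's +y, by an unmeasured amount that must be felt (x and height are right). The leaf's origin, less that shift, is here when seated.
- pin_top (a point): Height of the upper pin's tip, 120 mm above point pintle (the pin itself is shifted to +y as told there). Both pins: steel, 8.8 mm diameter, 20 mm long, only the last 2 mm tapered (to 7.2 mm). Each stands on a round brass shoulder, 16 mm across and 8 mm thick on an arm from the plate; the shoulder tops, where the knuckles rest, are 22 and 112 mm above the counter.
- leaf: The door: upright mahogany panel, about 0.26 kg, standing in the rest block's groove. Origin: on the axis of its two knuckles, level with its lower edge; z up. Panel: y = 12 to 140, x = -6 to 6, z = 0 to 140 mm. Outside face looks to -x, with a brass knob at y = 127, z = 62 mm, 22 mm proud. Shut, its axes are parallel to the case's; open by an angle, it is turned that much about +z.
- leaf_top (a point): Middle of the door's top edge (leaf y = 76, z = 140 mm). Pinch the door from above across its 12 mm thickness, anywhere along this edge. Once seated the door swings freely with a few degrees of play and stays where it is left; to shut it, push the outside face.
- knuckle (a point): Underside of the lower knuckle, on the axis (leaf z = 10 mm). Knuckles: brass tubes about the leaf's z axis, 23 mm outside, 10.8 mm inside diameter, open at both ends, at leaf z = 10 to 34 and 100 to 124 mm. To hang: bring the door in from the front, 22 to 55 mm above its seated height (each knuckle just over its pin), 60 to 100 degrees open so the fingers clear the case, then straight down.
- rest: Pale wooden rest block, fixed, 75 mm (x) by 85 mm (y). A groove 15 mm wide along its y, floor 16 mm above the counter, cheeks up to 50 mm; the door stands in it with about y = 33 to 119 mm of its width between the cheeks. Origin: centre of its underside.
- top_big: Black top with gold bands, 54 mm across, 72 mm high, standing on its crown. Origin under its centre. Leave alone.
- top_small: Smaller black top with gold bands, 43 mm across, 62 mm high, standing on its crown. Origin under its centre. Leave alone.
- compass: Round brass pocket compass, 60 mm across, 14 mm high. Origin under its centre. Leave alone.
- gauge: Flat steel spindle gauge, 130 mm long (y), two jaws to +x, 11 mm high. Origin under the middle of its bar. Leave alone.
- saucer: Glazed clay saucer, 110 mm across, 20 mm high. Origin under its centre. Leave alone.
- blank: Turned pale wooden top blank, 48 mm across, 55 mm high. Origin under its centre. Leave alone.
- tin: Small wax tin, 52 mm across, 70 mm high. Origin under its centre. Leave alone.
Mind the look-alikes: they are no part of the job. What is meant by the leaf is not red, and is the smaller of those in its own colour.

How it is judged:
By the outcome, as a careful person would: the job done as asked, in the order asked, and still so for the second after the job is handed in, with the robot touching nothing.
It also fails if it takes over 67 s, if anything falls off the work surface, if the arm or the gripper's body presses on something with over 40 N, if the wrist force passes 120 N, or if a joint passes its speed limit or range.

### The arm

A 6-joint arm with a two-finger parallel gripper is mounted at the origin on the work surface. World frame = base frame: x ahead of the robot, y to its left, z up, the work surface at z = 0. Lengths are in mm, angles in rad, forces in N, time in s.
With the tool pointing down it reaches from about 275 to 1000 mm from the base axis. Payload 8.4 kg.
Tool frame: the origin (TCP) lies at the very end of the fingers, on their centre line; the grasp point (between the pads) lies 19 mm behind it; z points along the fingers, y is the line along which they close (so a half turn about z gives the same grasp; the last joint's range is limited). The gripper opens to 85 mm and grips with 20 to 120 N. Pads are 22 mm wide; open, the fingers measure 114 mm over their backs; the gripper's body (76 mm by 85 mm) begins 54 mm behind the grasp point. The pads swing forward as they close: fully open they stand 13 mm farther back than shut.
Start: joints at [1.331, 0.353, 1.633, -0, 1.155, -0.002], TCP at [147.227, 607.414, 231.281] pointing down, gripper open.
Joint ranges: [-2.63, 2.63], [-0.92, 2.1], [0.06, 2.66], [-1.3, 4.44], [0, 2.69], [-3.02, 3.02]. Speed limits (rad/s): [2.22, 2.22, 2.79, 3.14, 3.14, 3.14].

### API

Orientations are given as [roll, pitch, yaw] about the fixed x, y, z axes, in that order (R = Rz(yaw) Ry(pitch) Rx(roll)).
In Python, from rig import sensors, grab_frame, camera_params, order gives the robot as it stands. The module is installed in compiled form; this text tells all that it offers.
- The arm moves only by the tool move_arm, never from a script. Its argument "motion" is a list of rows, each a list of 7 numbers: the turn, a rotation vector about the tool's x, y, z in normalised numbers (1 is pi/2 rad), then the shift along the tool's x, y, z in normalised numbers (1 is 1000 mm), then the finger opening in m, from 0 to 0.0854. A call has 1 to 8 rows; each row is the pose to reach, as a shift and turn from the pose commanded when the call began, along the tool's axes at that moment; what a row does not reach only later rows make up. A row lasts 1/8 s, in which the tool goes at most 62.5 mm and 10.7 degrees, less where a joint would pass 70% of its speed; a pose out of reach is approached as far as the arm can. A call with a gripper value outside its range is refused whole. The fingers move at their own pace and stop on an object; "grip_force" is the grip in N (left out, the last holds). Time passes only in rows, so rows that repeat a pose let the fingers close. It gives the time, the measured TCP pose, the force, the opening and the grip force at its end, in the units of the state.
- sensors.sense(): the state, without advancing time (a new reading comes with each control period).
- grab_frame(name): name is "scene" or "top"; returns (picture, depth): 384x512x3 uint8, red, green, blue; 384x512 float32, mm along the optical axis (not along the pixel's ray), 0 where there is no reading.
- camera_params(name): a dict with "camera_matrix" (3x3 intrinsics, pixels), "world_from_camera" (4x4, takes a point from camera to world coordinates). Camera axes: x right, y down, z forward; pixel columns grow to the right and rows downward; lengths in mm; the calibration is good to about 2 mm. A picture is of the moment at which its call begins. camera_params takes no time and is no camera call.
- order.sign_off(): hands the job in; it is judged then, once.
The state is a dict: "clock": time; "qpos": joint angles; "qvel": joint speeds; "joint_efforts": joint torques, N m; "eef_pos": TCP position; "tcp_rot": TCP orientation; "contact_force": force on the tool from outside, world axes, zero at the start; "wrist_torque": the same for the moment, N m; "opening": opening from 0.0 (shut) to 1.0 (fully open); "grasp_force": force on a finger pad.
Only numpy, scipy, OpenCV 4.12 (cv2) and the standard library are available. Lean on these libraries where they do the work, as an engineer would, in place of code of your own. Each camera call takes 0.05 s, during which the arm holds its last target. There are 200 camera calls.

## Working session

There is one attempt and no reset: what is moved stays moved. The work goes in short steps, Python scripts to look and compute and a tool call to move; the robot and the scene stay as the last step left them, time stands still between calls to the robot, and variables do not carry over. Pictures are saved under pics/ and viewed, at most 10 in all, crops included, and the job is handed in when it is done.

Besides the shell and the picture viewer there is one more tool, called after ">>>" as name(argument=value, ...), one argument or row to a line, values as JSON. move_arm: Moves the arm, as the interface text tells. Its arguments: {"type":"object","properties":{"motion":{"type":"array","items":{"type":"array","items":{"type":"number"}}},"grip_force":{"type":"number"}},"required":["motion"]}

```bash
mkdir -p pics; python3 - <<'E'
from rig import sensors, grab_frame, camera_params
import numpy as np, cv2
for n in("scene","top"):
    p,d=grab_frame(n); c=camera_params(n)
    np.savez(n+"0.npz",p=p,d=d,K=c["camera_matrix"],T=c["world_from_camera"])
    cv2.imwrite(f"pics/{n}0.png",cv2.resize(p[:,:,::-1],(800,600)))
    print(n,np.round(c["camera_matrix"],1).tolist(),np.round(c["world_from_camera"],3).tolist())
print(sensors.sense())
E
```

```text
scene [[419.1, 0.0, 263.6], [0.0, 419.1, 192.6], [0.0, 0.0, 1.0]] [[-0.832, 0.37, -0.414, 1041.713], [0.555, 0.543, -0.631, 715.632], [-0.009, -0.754, -0.657, 876.348], [0.0, 0.0, 0.0, 1.0]]
top [[355.2, 0.0, 255.2], [0.0, 355.2, 192.3], [0.0, 0.0, 1.0]] [[0.17, -0.965, 0.199, 335.382], [-0.986, -0.167, 0.032, -42.893], [0.003, -0.201, -0.98, 1128.557], [0.0, 0.0, 0.0, 1.0]]
{'clock': 0.1, 'qpos': array([ 1.33058402e+00,  3.53595173e-01,  1.63406106e+00,  3.28923863e-05,
        1.15520216e+00, -2.38331245e-03]), 'qvel': array([ 0.00039911, -0.00019029, -0.00119456, -0.00082146, -0.00019224,
        0.00091185]), 'joint_efforts': array([-4.89317117e-04, -6.06351328e+01, -3.42817712e+01,  2.47718884e-05,
        3.86742715e-03,  1.89280591e-06]), 'eef_pos': array([147.12335426, 606.99460282, 230.62603181]), 'tcp_rot': array([-3.14032699e+00, -3.30921932e-05,  2.90375034e+00]), 'contact_force': array([ 0.51809892, -0.41883473,  0.63698509]), 'wrist_torque': array([-0.01422275,  0.01072039,  0.034733  ]), 'grasp_force': 0.0, 'opening': 1.0016073610082348}
```

View pics/scene0.png

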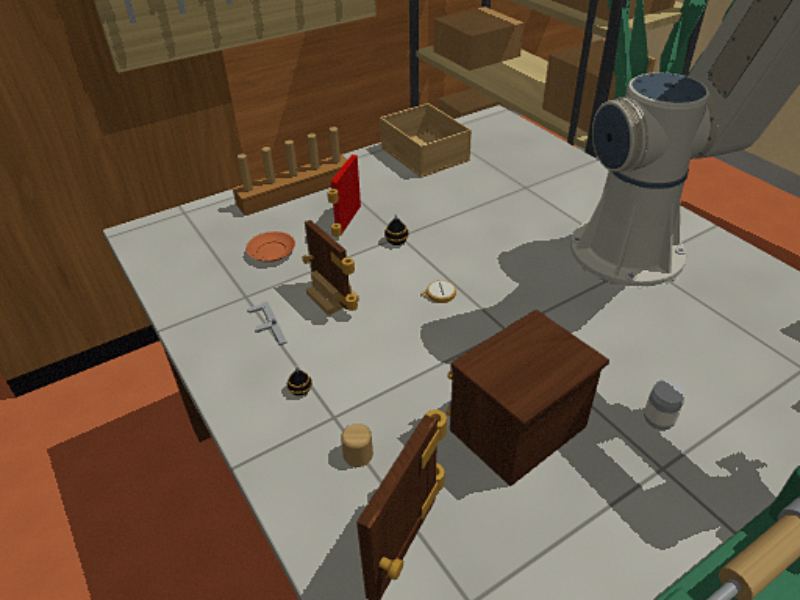

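View pics/top0.png

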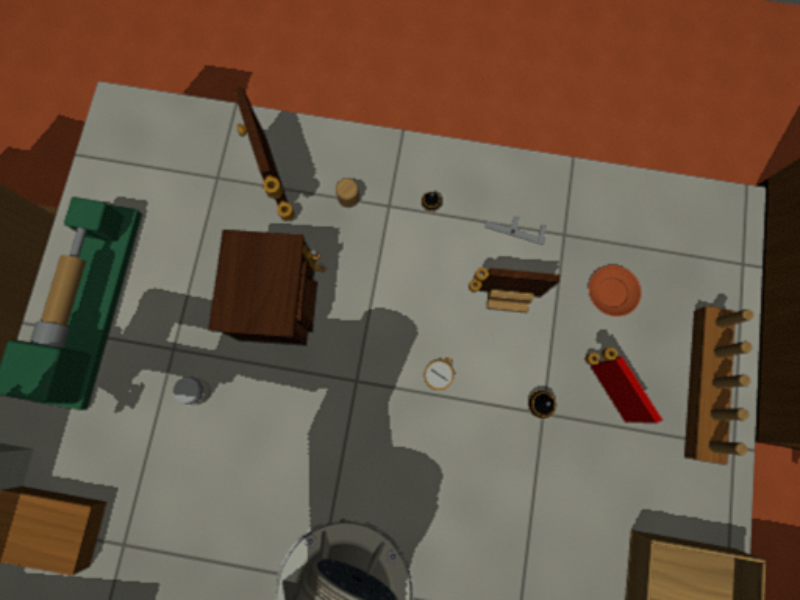

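The leaf is the small mahogany door standing in the pale rest at top-picture (515,280). The case is at (262,285), its front facing image right, with its hinge plate and pins near (315,260). The larger door (265,155) and the red door (625,385) are decoys. Next I fit the poses from depth.

```bash
cat > h.py <<'E'
import numpy as np, cv2
def load(n):
    f=np.load(n+".npz"); p,d,K,T=f["p"],f["d"].astype(float),f["K"],f["T"]
    v,u=np.mgrid[:d.shape[0],:d.shape[1]]
    P=np.stack([(u-K[0,2])/K[0,0]*d,(v-K[1,2])/K[1,1]*d,d],-1)@T[:3,:3].T+T[:3,3]
    P[d<=0]=np.nan
    return p,P,K,T
def rect(P,m):
    r=cv2.minAreaRect(P[m][:,:2].astype(np.float32)); return np.round(cv2.boxPoints(r),1).tolist(),np.round(r[1],1),round(r[2],2),int(m.sum())
E
python3 - <<'E'
from h import *
for n in("top0","scene0"):
    p,P,K,T=load(n)
    z=P[...,2]; x=P[...,0]; y=P[...,1]
    print(n,"table",np.nanmedian(z[(abs(z)<15)]))
    if n=="top0":
        px=lambda u,v:np.round(P[int(v*.64),int(u*.64)],0)
        for q in[(262,285),(515,282),(290,260),(480,275),(550,285),(510,298),(316,262),(308,310),(272,185),(347,190),(431,200),(438,375),(541,402)]:print(q,px(*q))
E
```

```text
top0 table -0.050404185476850216
(262, 285) [518. 236. 163.]
(515, 282) [ 611. -216.  125.]
(290, 260) [572. 195. 165.]
(480, 275) [ 646. -164.    2.]
(550, 285) [ 615. -281.  132.]
(510, 298) [ 598. -223.   53.]
(316, 262) [618. 180.   1.]
(308, 310) [512. 173.  13.]
(272, 185) [713. 261. 151.]
(347, 190) [767. 137.  52.]
(431, 200) [777. -35.  42.]
(438, 375) [ 425. -109.   13.]
(541, 402) [ 406. -309.   51.]
scene0 table 0.7360214272972598
```

```bash
python3 - <<'E'
from h import *
for n in("top0","scene0"):
    p,P,K,T=load(n)
    x,y,z=np.moveaxis(P,-1,0)
    c=(x>400)&(x<640)&(y>120)&(y<340)
    L=(x>560)&(x<690)&(y>-330)&(y<-120)
    print(n,"case top",rect(P,c&(abs(z-165)<5)), np.median(z[c&(abs(z-165)<6)]))
    t=L&(abs(z-156)<4); print("leaf top",rect(P,t))
    t=L&(z>146)&(z<162)
    print("all>146",rect(P,t))
    print("rest top",rect(P,L&(abs(z-50)<4)))
    b=p.astype(int); br=(b[...,0]>b[...,2]*2)&(b[...,0]>110)&(b[...,1]>0.6*b[...,0])
    for nm,m in(("casebrass",c&br&(z>8)),("leafbrass",L&br&(z>8))):
        print(nm,m.sum()); 
        v,u=np.nonzero(m)
        for i in range(0,len(v),max(1,len(v)//25)): print((u[i],v[i]),np.round(P[v[i],u[i]]).astype(int).tolist(),end=" ")
        print()
    m=(x>555)&(x<700)&(y>-330)&(y<-130)
    # crops
p,P,K,T=load("top0"); a=cv2.resize(p[130:230,120:220],None,fx=4,fy=4,interpolation=cv2.INTER_CUBIC); b2=cv2.resize(p[150:210,290:365],None,fx=5.33,fy=5.33,interpolation=cv2.INTER_CUBIC)
b2=cv2.copyMakeBorder(b2,0,400-b2.shape[0],0,0,0); cv2.imwrite("pics/crop1.png",np.hstack([a,b2])[:,:,::-1])
E
```

```text
top0 case top ([[421.1000061035156, 310.5], [435.79998779296875, 160.0], [623.5999755859375, 178.3000030517578], [609.0, 328.79998779296875]], array([188.7, 151.1]), 5.57, 3504) 164.90198906432192
leaf top ([[607.7000122070312, -166.10000610351562], [615.5999755859375, -291.1000061035156], [630.5999755859375, -290.1000061035156], [622.7000122070312, -165.10000610351562]], array([ 15.1, 125.2]), 3.62, 219)
all>146 ([[607.2000122070312, -164.8000030517578], [615.2000122070312, -291.1000061035156], [630.7000122070312, -290.1000061035156], [622.5999755859375, -163.8000030517578]], array([ 15.5, 126.5]), 3.64, 254)
rest top ([[591.7000122070312, -290.0], [617.2000122070312, -290.79998779296875], [622.0999755859375, -142.8000030517578], [596.5999755859375, -141.89999389648438]], array([148.1,  25.5]), 88.1, 182)
casebrass 3
(np.int64(204), np.int64(163)) [603, 155, 112] (np.int64(201), np.int64(165)) [597, 163, 108] (np.int64(202), np.int64(165)) [597, 160, 110] 
leafbrass 266
(np.int64(306), np.int64(172)) [620, -145, 139] (np.int64(305), np.int64(174)) [613, -143, 140] (np.int64(306), np
[... 2683 characters left out ...]
int64(199), np.int64(174)) [641, -268, 50] (np.int64(222), np.int64(188)) [614, -167, 50] (np.int64(224), np.int64(188)) [609, -165, 49] (np.int64(226), np.int64(188)) [586, -197, 15] (np.int64(223), np.int64(189)) [615, -158, 53] (np.int64(225), np.int64(189)) [609, -158, 50] (np.int64(227), np.int64(189)) [605, -152, 52] (np.int64(221), np.int64(190)) [621, -161, 50] (np.int64(226), np.int64(190)) [610, -150, 52] (np.int64(221), np.int64(191)) [624, -156, 50] (np.int64(223), np.int64(191)) [616, -158, 45] (np.int64(227), np.int64(191)) [610, -144, 52] (np.int64(223), np.int64(192)) [621, -148, 51] (np.int64(225), np.int64(192)) [617, -143, 52] (np.int64(227), np.int64(192)) [610, -145, 48]
```

View pics/crop1.png

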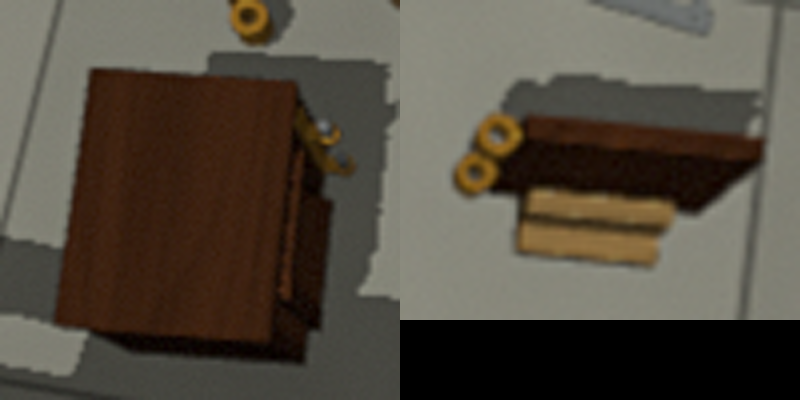

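```bash
cat >> h.py <<'E'
def onz(K,T,u,v,z):
    r=T[:3,:3]@np.array([(u-K[0,2])/K[0,0],(v-K[1,2])/K[1,1],1]); return np.round(T[:3,3]+r*(z-T[2,3])/r[2],1)
def proj(K,T,X):
    c=T[:3,:3].T@(np.array(X,float)-T[:3,3]); return np.round(K[:2,:2]@(c[:2]/c[2])+K[:2,2],2)
E
python3 - <<'E'
from h import *
def crop(n,u,v,w,h,s=10): 
    p=load(n)[0]; return cv2.resize(p[v:v+h,u:u+w],None,fx=s,fy=s,interpolation=cv2.INTER_NEAREST)
A=np.hstack([crop("top0",190,152,36,28),crop("top0",296,166,36,28)])
B=np.hstack([crop("scene0",270,226,36,28),crop("scene0",206,158,36,28)])
cv2.imwrite("pics/crop2.png",np.vstack([A,B])[:,:,::-1])
for n in("top0","scene0"):
    p,P,K,T=load(n)
    print(n,"pred pins s=0,9:",[proj(K,T,q).tolist() for q in((612.2,164.6,132),(603.2,163.7,132),(603.2,163.7,112),(603.2,163.7,42),(603.2,163.7,22))],"knuck",proj(K,T,(615,-153,140)),proj(K,T,(615,-153,50)))
E
```

```text
top0 pred pins s=0,9: [[200.32, 157.61], [200.0, 160.58], [201.01, 162.52], [204.25, 168.79], [205.11, 170.44]] knuck [308.52 173.94] [304.2 181.2]
scene0 pred pins s=0,9: [[287.65, 235.32], [290.43, 233.57], [290.15, 239.18], [289.25, 257.72], [289.01, 262.74]] knuck [221.84 166.89] [224.04 190.54]
```

View pics/crop2.png

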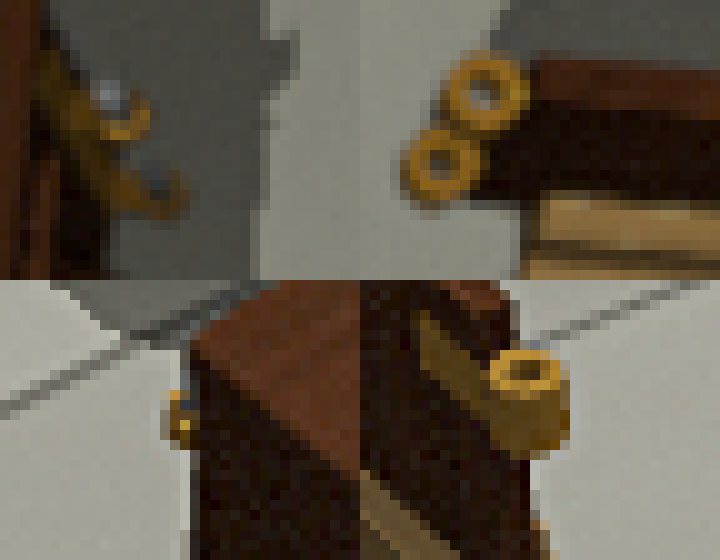

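```bash
python3 - <<'E'
from h import *
p,P,K,T=load("top0")
print("knuck",onz(K,T,308,174.9,140),onz(K,T,304,182.2,50),"pin",onz(K,T,200.2,160.9,131),"shoulder",onz(K,T,201.2,162.2,112),"lowpin",onz(K,T,205.5,170,38))
# leaf top edge mid-line
x,y,z=np.moveaxis(P,-1,0)
for n in("top0","scene0"):
    p,P,K,T=load(n); x,y,z=np.moveaxis(P,-1,0)
    m=(x>590)&(x<650)&(y>-285)&(y<-172)&(z>151)&(z<160)
    print(n,np.polyfit(y[m],x[m],1),np.polyval(np.polyfit(y[m],x[m],1),-230),np.median(z[m]))
    # case: left and front walls
    for lo,hi in((20,150),):
        w=(x>400)&(x<640)&(y>140)&(y<340)&(z>lo)&(z<hi); print(rect(P,w))
p,P,K,T=load("scene0"); print("knuck scene",onz(K,T,222.5,166.7,140))
# rotation of start tool
from scipy.spatial.transform import Rotation as R
from rig import sensors
s=sensors.sense(); print(R.from_euler("xyz",s["tcp_rot"]).as_matrix().round(3))
E
```

```text
knuck [ 611.9 -151.9  140. ] [ 611.7 -152.8   50. ] pin [602.6 163.2 131. ] shoulder [604.3 163.3 112. ] lowpin [600.9 159.8  38. ]
top0 [-7.29216367e-02  6.02089298e+02] 618.8612741877736 155.5264718754721
([[367.3999938964844, 208.6999969482422], [563.0999755859375, 85.5], [622.0, 179.10000610351562], [426.20001220703125, 302.29998779296875]], array([110.6, 231.3]), 57.82, 484)
scene0 [-6.90008107e-02  6.06057544e+02] 621.9277301061429 156.4342895277241
([[425.6000061035156, 300.1000061035156], [603.4000244140625, 150.6999969482422], [688.2000122070312, 251.6999969482422], [510.3999938964844, 401.0]], array([131.8, 232.2]), 49.96, 2938)
knuck scene [ 613.  -152.7  140. ]
[[-0.972  0.236 -0.   ]
 [ 0.236  0.972 -0.001]
 [ 0.    -0.001 -1.   ]]
```

The rows are not in the units I measure in: turns go in shares of pi/2 rad. I convert before sending: 1.262 rad / 1.5708 = 0.8034.

>>> move_arm(
  motion=[
    [0,0,0.8034,-0.652,-0.69,0,0.05],
    [0,0,0.8034,-0.652,-0.69,0,0.05],
    [0,0,0.8034,-0.652,-0.69,0,0.05],
    [0,0,0.8034,-0.652,-0.69,0,0.05],
    [0,0,0.8034,-0.652,-0.69,0,0.05],
    [0,0,0.8034,-0.652,-0.69,0,0.05],
    [0,0,0.8034,-0.652,-0.69,0,0.05],
    [0,0,0.8034,-0.652,-0.69,0,0.05],
  ],
  grip_force=60,
)

```text
clock: 1.1
eef_pos: [396.0, 171.5, 231.4]
tcp_rot: [3.141, -0.0, 1.64]
contact_force: [1.8, 1.1, 0.9]
opening: 0.581
grasp_force: 0.0
```

```bash
cat > go.py <<'E'
import sys, numpy as np
from rig import sensors
from scipy.spatial.transform import Rotation as R
s=sensors.sense(); M=R.from_euler("xyz",s["tcp_rot"]).as_matrix()
t=np.array(list(map(float,sys.argv[1:5])))  # x y z, world angle (deg) of tool y
ya=np.degrees(np.arctan2(M[1,1],M[0,1]))
want=np.stack([[np.sin(np.radians(t[3])),-np.cos(np.radians(t[3])),0],[np.cos(np.radians(t[3])),np.sin(np.radians(t[3])),0],[0,0,-1]],1)
want[:,0]=np.cross(want[:,1],want[:,2])
print("clock",round(s["clock"],2),"pos",s["eef_pos"].round(1),"y-ang",ya.round(2),"z",M[:,2].round(4),"F",s["contact_force"].round(1),"M",s["wrist_torque"].round(2),"open",round(s["opening"]*85.4,1),"grip",round(s["grasp_force"]),"q",s["qpos"].round(2))
print("turn",R.from_matrix(M.T@want).as_rotvec().round(4),"shift m",(M.T@(t[:3]-s["eef_pos"])/1000).round(4))
E
python3 go.py 618 -217 231 4.1
```

```text
clock 1.1 pos [396.  171.5 231.4] y-ang 3.97 z [ 4.e-04  2.e-04 -1.e+00] F [1.8 1.1 0.9] M [0.05 0.02 0.01] open 49.6 grip 0 q [0.41 0.04 2.02 0.   1.07 0.34]
turn [ 0.0004 -0.0002 -0.0023] shift m [-4.029e-01  1.946e-01  4.000e-04]
```

>>> move_arm(
  motion=[
    [0,0,0,-0.39,0.19,0,0.05],
    [0,0,0,-0.39,0.19,0,0.05],
    [0,0,0,-0.39,0.19,0,0.05],
    [0,0,0,-0.39,0.19,0,0.05],
    [0,0,0,-0.39,0.19,0,0.05],
    [0,0,0,-0.39,0.19,0,0.05],
    [0,0,0,-0.39,0.19,0,0.05],
    [0,0,0,-0.39,0.19,0,0.05],
  ],
)

```text
clock: 2.1
eef_pos: [613.7, -205.7, 230.3]
tcp_rot: [-3.142, 0.001, 1.639]
contact_force: [-0.1, 1.5, 0.3]
opening: 0.59
grasp_force: 0.0
```

```bash
python3 go.py 618 -217 126 4.1
```

```text
clock 2.1 pos [ 613.7 -205.7  230.3] y-ang 3.88 z [-0.e+00 -7.e-04 -1.e+00] F [-0.1  1.5  0.3] M [0.05 0.   0.03] open 50.4 grip 0 q [-0.33  0.39  1.58 -0.    1.17 -0.39]
turn [-0.0001  0.0007 -0.0038] shift m [-0.0115  0.0035  0.1043]
```

Scaled: -0.004 rad / 1.5708 = -0.0025.

>>> move_arm(
  motion=[
    [0,0,-0.0025,-0.0115,0.0035,0.03,0.05],
    [0,0,-0.0025,-0.0115,0.0035,0.06,0.05],
    [0,0,-0.0025,-0.0115,0.0035,0.06,0.05],
    [0,0,-0.0025,-0.0115,0.0035,0.06,0.05],
  ],
)

```text
clock: 2.6
eef_pos: [617.1, -213.0, 172.3]
tcp_rot: [3.141, 0.0, 1.646]
contact_force: [0.2, -0.2, 1.4]
opening: 0.585
grasp_force: 0.0
```

```bash
python3 go.py 618 -217 126 4.1
```

```text
clock 2.6 pos [ 617.1 -213.   172.3] y-ang 4.32 z [ 6.e-04 -1.e-04 -1.e+00] F [ 0.2 -0.2  1.4] M [-0.06 -0.01 -0.02] open 50.0 grip 0 q [-0.33  0.45  1.62  0.    1.07 -0.41]
turn [0.0006 0.0001 0.0039] shift m [-0.004   0.0005  0.0463]
```

Scaled: 0.003 rad / 1.5708 = 0.0019.

>>> move_arm(
  motion=[
    [0,0,0.0019,-0.004,0.0005,0.03,0.05],
    [0,0,0.0019,-0.004,0.0005,0.046,0.05],
    [0,0,0.0019,-0.004,0.0005,0.046,0.05],
    [0,0,0.0019,-0.004,0.0005,0.046,0.02],
    [0,0,0.0019,-0.004,0.0005,0.046,0.005],
    [0,0,0.0019,-0.004,0.0005,0.046,0.005],
    [0,0,0.0019,-0.004,0.0005,0.046,0.005],
    [0,0,0.0019,-0.004,0.0005,0.046,0.005],
  ],
  grip_force=60,
)

```text
clock: 3.6
eef_pos: [618.4, -217.6, 126.5]
tcp_rot: [3.14, 0.001, 1.643]
contact_force: [-0.3, 1.0, 7.3]
opening: 0.131
grasp_force: 59.7
```

```bash
python3 go.py 618 -217 126 4.1
```

```text
clock 3.6 pos [ 618.4 -217.6  126.5] y-ang 4.12 z [ 1.9e-03 -5.0e-04 -1.0e+00] F [-0.3  1.   7.3] M [0.08 0.07 0.01] open 11.2 grip 60 q [-0.34  0.51  1.65  0.    0.98 -0.41]
turn [0.0018 0.0007 0.0004] shift m [ 0.0006 -0.0004  0.0005]
```

>>> move_arm(
  motion=[
    [0,0,0,0,0,-0.012,0.005],
    [0,0,0,0,0,-0.024,0.005],
    [0,0,0,0,0,-0.036,0.005],
    [0,0,0,0,0,-0.046,0.005],
    [0,0,0,0,0,-0.046,0.005],
    [0,0,0,0,0,-0.046,0.005],
  ],
  grip_force=80,
)

```text
clock: 4.35
eef_pos: [617.4, -217.3, 171.0]
tcp_rot: [-3.141, -0.0, 1.643]
contact_force: [0.7, 0.8, -2.3]
opening: 0.124
grasp_force: 78.1
```

```bash
python3 go.py 610 60 170 4.1
```

```text
clock 4.35 pos [ 617.4 -217.3  171. ] y-ang 4.13 z [-5.e-04  1.e-04 -1.e+00] F [ 0.7  0.8 -2.3] M [ 0.09 -0.01 -0.03] open 10.6 grip 78 q [-0.34  0.46  1.62 -0.    1.07 -0.41]
turn [-0.0005 -0.0002  0.0004] shift m [0.2771 0.0126 0.0011]
```

>>> move_arm(
  motion=[
    [0,0,0,0.03,0.001,0,0.005],
    [0,0,0,0.07,0.003,0,0.005],
    [0,0,0,0.115,0.005,0,0.005],
    [0,0,0,0.16,0.007,0,0.005],
    [0,0,0,0.205,0.009,0,0.005],
    [0,0,0,0.245,0.011,0,0.005],
    [0,0,0,0.267,0.012,0,0.005],
    [0,0,0,0.277,0.0125,0,0.005],
  ],
)

```text
clock: 5.35
eef_pos: [610.0, 60.6, 170.9]
tcp_rot: [-3.141, 0.0, 1.644]
contact_force: [0.5, 0.1, -3.0]
opening: 0.127
grasp_force: 78.0
```

>>> move_arm(
  motion=[
    [0,0,0,0,0,0,0.005],
    [0,0,0,0,0,0,0.005],
  ],
)

```text
clock: 5.6
eef_pos: [610.3, 58.7, 171.2]
tcp_rot: [-3.141, 0.0, 1.642]
contact_force: [-0.1, 0.2, -2.0]
opening: 0.128
grasp_force: 78.0
```

```bash
python3 go.py 609.6 98.4 170 4.1; python3 - <<'E'
from rig import grab_frame, camera_params
import numpy as np, cv2
I=[]
for n in("scene","top"):
    p,d=grab_frame(n); c=camera_params(n)
    np.savez(n+"1.npz",p=p,d=d,K=c["camera_matrix"],T=c["world_from_camera"])
    u,v=(250,190) if n=="scene" else (180,135)
    I.append(cv2.resize(p[v:v+80,u:u+100],(400,320),interpolation=cv2.INTER_NEAREST))
cv2.imwrite("pics/c3.png",np.hstack(I)[:,:,::-1])
E
```

```text
clock 5.6 pos [610.3  58.7 171.2] y-ang 4.08 z [-1.e-04 -4.e-04 -1.e+00] F [-0.1  0.2 -2. ] M [-0.02  0.   -0.03] open 10.9 grip 78 q [ 0.09  0.4   1.71 -0.    1.03  0.02]
turn [-0.0001  0.0004 -0.0004] shift m [0.0396 0.0022 0.0012]
```

View pics/c3.png

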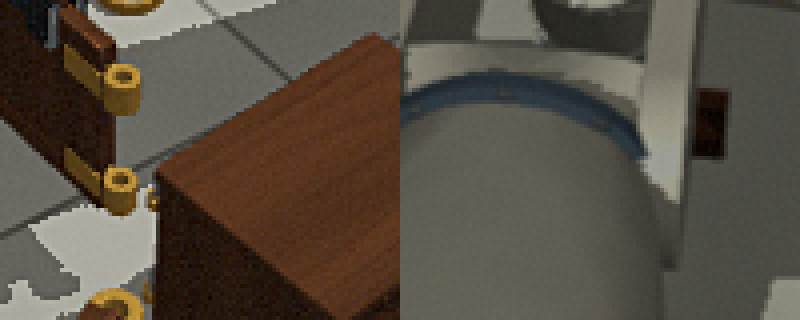

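The scene crop shows the door upright in the gripper. Its two knuckles are at (122,75) and (122,178), and the upper shoulder is at (152,197) beside the roof corner. The arm blocks the top camera.

```bash
python3 - <<'E'
from h import *
p,P,K,T=load("scene1")
print(onz(K,T,280,208.2,186),onz(K,T,279.9,234,96))
b=p.astype(int); br=(b[...,0]>b[...,2]*1.8)&(b[...,0]>90)&(b[...,1]>0.5*b[...,0])
x,y,z=np.moveaxis(P,-1,0)
m=br&(abs(z-186)<3)&(x>580)&(x<640)&(y>90); print(m.sum(),P[m].mean(0),P[m].min(0),P[m].max(0))
E
```

```text
[606.1 122.5 186. ] [605.  123.2  96. ]
40 [606.65201992 123.15979435 185.11921954] [596.31508714 108.27911308 183.20386445] [617.5108766  133.8041128  187.61334797]
```

>>> move_arm(
  motion=[
    [0,0,0,0.02,0.001,0,0.005],
    [0,0,0,0.036,0.0015,0,0.005],
    [0,0,0,0.0404,0.0016,0.005,0.005],
    [0,0,0,0.0404,0.0016,0.015,0.005],
    [0,0,0,0.0404,0.0016,0.022,0.005],
    [0,0,0,0.0404,0.0016,0.026,0.005],
    [0,0,0,0.0404,0.0016,0.026,0.005],
  ],
)

```text
clock: 6.58
eef_pos: [608.6, 100.2, 144.7]
tcp_rot: [-3.141, -0.0, 1.643]
contact_force: [-0.2, -0.3, -3.5]
opening: 0.131
grasp_force: 78.0
```

```bash
python3 go.py 609 99.1 140 4.1
```

```text
clock 6.58 pos [608.6 100.2 144.7] y-ang 4.11 z [-1.e-03  1.e-04 -1.e+00] F [-0.2 -0.3 -3.5] M [-0.03 -0.01  0.01] open 11.2 grip 78 q [0.16 0.43 1.73 0.   0.98 0.09]
turn [-0.001  -0.0002  0.0002] shift m [-0.0011  0.0004  0.0047]
```

>>> move_arm(
  motion=[
    [0,0,0,-0.0005,0,0.001,0.005],
    [0,0,0,-0.0005,0,0.0025,0.005],
    [0,0,0,-0.0005,0,0.004,0.005],
    [0,0,0,-0.0005,0,0.005,0.005],
    [0,0,0,-0.0005,0,0.005,0.005],
  ],
)

```text
clock: 7.2
eef_pos: [609.5, 99.6, 141.9]
tcp_rot: [3.14, 0.0, 1.643]
contact_force: [-2.5, -2.3, 9.9]
opening: 0.124
grasp_force: 79.9
```

```bash
python3 go.py 609 99.1 140 4.1
```

```text
clock 7.2 pos [609.5  99.6 141.9] y-ang 4.13 z [ 0.0016  0.     -1.    ] F [-2.5 -2.3  9.9] M [0.06 0.67 0.24] open 10.6 grip 80 q [ 0.16  0.44  1.73 -0.    0.98  0.09]
turn [0.0016 0.0001 0.0006] shift m [-0.0004 -0.0006  0.0019]
```

>>> move_arm(
  motion=[
    [0,0,0,-0.0005,-0.0006,0,0.005],
    [0,0,0,-0.0005,-0.0012,0,0.005],
    [0,0,0,-0.0005,-0.0018,0,0.005],
    [0,0,0,-0.0005,-0.0024,0,0.005],
    [0,0,0,-0.0005,-0.003,0,0.005],
    [0,0,0,-0.0005,-0.0036,0,0.005],
    [0,0,0,-0.0005,-0.0036,0,0.005],
  ],
)

```text
clock: 8.07
eef_pos: [607.6, 99.3, 141.9]
tcp_rot: [3.136, -0.001, 1.642]
contact_force: [4.3, -0.6, 5.5]
opening: 0.125
grasp_force: 79.3
```

```bash
python3 go.py 609 99.1 140 4.1
```

```text
clock 8.07 pos [607.6  99.3 141.9] y-ang 4.09 z [ 0.0051  0.001  -1.    ] F [ 4.3 -0.6  5.5] M [ 0.37 -0.7  -0.17] open 10.6 grip 79 q [0.16 0.43 1.73 0.   0.97 0.09]
turn [ 0.0052 -0.0007 -0.0001] shift m [-0.0003  0.0013  0.002 ]
```

>>> move_arm(
  motion=[
    [0,0,0,0,0.001,0,0.005],
    [0,0,0,0,0.0018,0.001,0.005],
    [0,0,0,0,0.0018,0.002,0.005],
    [0,0,0,0,0.0018,0.002,0.005],
  ],
)

```text
clock: 8.57
eef_pos: [609.0, 99.0, 141.3]
tcp_rot: [3.137, -0.0, 1.643]
contact_force: [-2.6, -3.5, 20.5]
opening: 0.125
grasp_force: 81.6
```

```bash
python3 go.py 609 99.1 140 4.1
```

```text
clock 8.57 pos [609.   99.  141.3] y-ang 4.13 z [ 4.3e-03  4.0e-04 -1.0e+00] F [-2.6 -3.5 20.5] M [0.22 0.66 0.22] open 10.7 grip 82 q [ 0.16  0.43  1.73 -0.    0.97  0.09]
turn [ 0.0043 -0.0001  0.0005] shift m [0.0001 0.     0.0013]
```

>>> move_arm(
  motion=[
    [0,0,0,0,0,-0.005,0.005],
    [0,0,0,-0.0015,0.003,-0.005,0.005],
    [0,0,0,-0.0015,0.003,-0.0025,0.005],
    [0,0,0,-0.0015,0.002,-0.002,0.005],
    [0,0,0,-0.0015,0.001,-0.002,0.005],
    [0,0,0,-0.0015,0,-0.002,0.005],
    [0,0,0,-0.0015,-0.001,-0.002,0.005],
    [0,0,0,-0.0015,-0.002,-0.002,0.005],
  ],
)

```text
clock: 9.57
eef_pos: [608.2, 97.6, 141.8]
tcp_rot: [3.135, -0.0, 1.642]
contact_force: [3.8, -1.1, 6.5]
opening: 0.127
grasp_force: 79.4
```

```bash
python3 go.py 609 99.1 140 4.1
```

```text
clock 9.57 pos [608.2  97.6 141.8] y-ang 4.08 z [ 6.1e-03  9.0e-04 -1.0e+00] F [ 3.8 -1.1  6.5] M [ 0.31 -0.99 -0.25] open 10.9 grip 79 q [ 0.16  0.43  1.74 -0.    0.97  0.09]
turn [ 0.0061 -0.0005 -0.0003] shift m [0.0014 0.0009 0.0018]
```

>>> move_arm(
  motion=[
    [0,0,0,0,0,-0.004,0.005],
    [0,0,0,0.001,0.002,-0.006,0.005],
    [0,0,0,0.001,0.002,-0.006,0.005],
    [0,0,0,0.001,0.002,-0.006,0.005],
  ],
  grip_force=110,
)

```text
clock: 10.07
eef_pos: [606.9, 98.6, 145.8]
tcp_rot: [-3.141, 0.0, 1.643]
contact_force: [-0.2, 0.3, -2.4]
opening: 0.119
grasp_force: 107.3
```

```bash
python3 go.py 609.5 98.5 140 4.1; python3 - <<'E'
from rig import grab_frame, camera_params
import numpy as np, cv2
n="scene"; p,d=grab_frame(n); c=camera_params(n)
np.savez("scene2.npz",p=p,d=d,K=c["camera_matrix"],T=c["world_from_camera"])
cv2.imwrite("pics/c4.png",cv2.resize(p[185:275,230:310],None,fx=6,fy=6,interpolation=cv2.INTER_NEAREST)[:,:,::-1])
from h import *
for n in("scene1","scene2"):
    p,P,K,T=load(n); x,y,z=np.moveaxis(P,-1,0)
    b=p.astype(int); br=(b[...,0]>b[...,2]*1.8)&(b[...,0]>90)&(b[...,1]>0.5*b[...,0])
    q=br&(x>580)&(x<640)&(y>90)&(y<190)
    for lo,hi in((140,172) if n=="scene2" else (170,190),(20,76)if n=="scene2" else (70,99)):
        w=q&(z>lo)&(z<hi); k=w&(z>np.nanpercentile(z[w],98)-5); print(n,k.sum(),P[k].mean(0).round(1),P[k].min(0).round(),P[k].max(0).round())
E
```

```text
clock 10.07 pos [606.9  98.6 145.8] y-ang 4.13 z [-9.e-04 -2.e-04 -1.e+00] F [-0.2  0.3 -2.4] M [-0.01  0.05 -0.01] open 10.2 grip 107 q [ 0.16  0.43  1.73 -0.    0.99  0.09]
turn [-0.0009  0.0001  0.0005] shift m [-0.0003  0.0026  0.0058]
scene1 41 [606.9 123.1 185.1] [596. 108. 183.] [618. 134. 188.]
scene1 38 [607.6 121.7  95.4] [596.  92.  93.] [617. 136.  98.]
scene2 21 [602.  179.2 164.4] [580. 153. 162.] [620. 187. 167.]
scene2 18 [609.8 154.8  69.6] [601. 125.  67.] [615. 169.  73.]
```

View pics/c4.png

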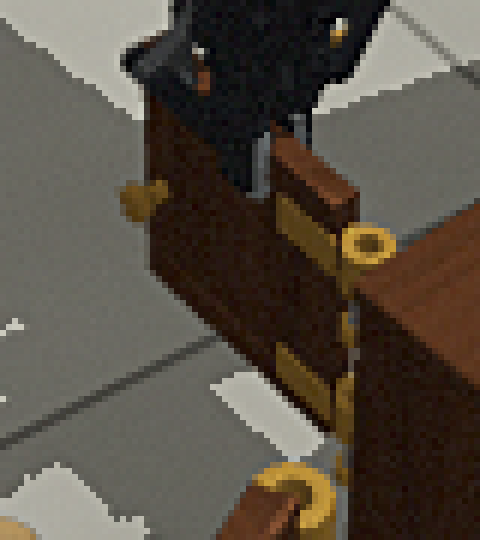

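>>> move_arm(
  motion=[
    [0,0,0,0,0.0026,0.001,0.005],
    [0,0,0,0,0.0026,0.003,0.005],
    [0,0,0,0,0.0026,0.005,0.005],
    [0,0,0,0,0.0026,0.006,0.005],
    [0,0,0,0,0.0026,0.006,0.005],
  ],
)

```text
clock: 10.75
eef_pos: [610.4, 98.6, 141.9]
tcp_rot: [3.14, 0.0, 1.643]
contact_force: [-3.2, -3.3, 10.7]
opening: 0.121
grasp_force: 109.7
```

```bash
python3 go.py 609.5 98.5 140 4.1;  python3 - <<'E'
from h import *
p,P,K,T=load("scene2"); print(onz(K,T,291,225.2,159.3))
p,P,K,T=load("top0"); 
E
```

```text
clock 10.75 pos [610.4  98.6 141.9] y-ang 4.13 z [ 0.0016 -0.     -1.    ] F [-3.2 -3.3 10.7] M [0.11 0.68 0.23] open 10.3 grip 110 q [ 0.16  0.44  1.73 -0.    0.98  0.09]
turn [0.0016 0.0001 0.0006] shift m [-0.     -0.001   0.0019]
[601.9 162.7 159.3]
```

```bash
cat > avg.py <<'E'
from rig import sensors, grab_frame
import numpy as np,sys
F=[];M=[];X=[]
for i in range(8):
    grab_frame("top"); s=sensors.sense(); F.append(s["contact_force"]);M.append(s["wrist_torque"]);X.append(s["eef_pos"])
print("t",round(s["clock"],2),"F",np.mean(F,0).round(2).tolist(),"M",np.mean(M,0).round(3).tolist(),"sd",np.std(F,0).round(2),np.std(M,0).round(3),"X",np.mean(X,0).round(2).tolist())
E
python3 avg.py
```

```text
t 11.15 F [-3.08, -2.82, 11.23] M [0.074, 0.692, 0.196] sd [0.27 0.76 0.38] [0.04  0.03  0.047] X [610.42, 98.6, 141.86]
```

>>> move_arm(
  motion=[
    [0,0,0,0,-0.001,0,0.005],
    [0,0,0,0,-0.0018,0,0.005],
    [0,0,0,0,-0.0018,0,0.005],
  ],
)

```text
clock: 11.52
eef_pos: [609.7, 98.6, 142.0]
tcp_rot: [3.138, -0.0, 1.643]
contact_force: [0.7, -1.5, 9.1]
opening: 0.119
grasp_force: 108.9
```

```bash
python3 avg.py
```

```text
t 11.93 F [1.13, -2.08, 8.21] M [0.058, -0.027, -0.032] sd [0.25 0.59 0.67] [0.014 0.028 0.018] X [609.7, 98.6, 141.98]
```

>>> move_arm(
  motion=[
    [0,0,0,0,0,-0.003,0.005],
    [0,0,0,0,0,-0.005,0.005],
    [0,0,0,0,0,-0.005,0.005],
  ],
)

```text
clock: 12.3
eef_pos: [607.7, 98.6, 145.1]
tcp_rot: [-3.141, 0.0, 1.643]
contact_force: [-0.3, -0.2, -2.6]
opening: 0.119
grasp_force: 107.5
```

```bash
python3 avg.py
```

```text
t 12.7 F [-0.44, -0.11, -2.25] M [0.006, 0.01, -0.003] sd [0.28 0.35 0.33] [0.023 0.028 0.026] X [607.83, 98.64, 145.07]
```

>>> move_arm(
  motion=[
    [0,0,0,-0.0023,-0.0005,0.001,0.005],
    [0,0,0,-0.0023,-0.0005,0.003,0.005],
    [0,0,0,-0.0023,-0.0005,0.0045,0.005],
    [0,0,0,-0.0023,-0.0005,0.0055,0.005],
    [0,0,0,-0.0023,-0.0005,0.0055,0.005],
  ],
)

```text
clock: 13.32
eef_pos: [607.6, 96.3, 139.7]
tcp_rot: [-3.141, 0.0, 1.643]
contact_force: [-0.0, 0.1, -2.4]
opening: 0.123
grasp_force: 107.5
```

```bash
python3 avg.py
```

```text
t 13.72 F [0.11, 0.11, -2.28] M [0.024, 0.006, -0.003] sd [0.34 0.47 0.45] [0.028 0.023 0.028] X [607.69, 96.33, 139.82]
```

No contact below tip height, so the pins are in the bores. I'll lower gently.

>>> move_arm(
  motion=[
    [0,0,0,0,0,0.0015,0.005],
    [0,0,0,0,0,0.003,0.005],
    [0,0,0,0,0,0.0045,0.005],
    [0,0,0,0,0,0.006,0.005],
    [0,0,0,0,0,0.006,0.005],
  ],
)

```text
clock: 14.35
eef_pos: [607.6, 96.3, 133.6]
tcp_rot: [-3.141, 0.0, 1.643]
contact_force: [0.1, 0.1, -2.5]
opening: 0.12
grasp_force: 107.5
```

```bash
python3 avg.py
```

```text
t 14.75 F [-0.08, -0.16, -2.3] M [0.004, 0.01, 0.008] sd [0.72 0.76 0.38] [0.038 0.011 0.022] X [607.69, 96.31, 133.81]
```

>>> move_arm(
  motion=[
    [0,0,0,0,0,0.002,0.005],
    [0,0,0,0,0,0.004,0.005],
    [0,0,0,0,0,0.006,0.005],
    [0,0,0,0,0,0.008,0.005],
    [0,0,0,0,0,0.01,0.005],
    [0,0,0,0,0,0.011,0.005],
    [0,0,0,0,0,0.012,0.005],
    [0,0,0,0,0,0.012,0.005],
  ],
)

```text
clock: 15.75
eef_pos: [607.9, 96.2, 122.3]
tcp_rot: [3.141, 0.0, 1.643]
contact_force: [-0.8, -1.5, 3.6]
opening: 0.12
grasp_force: 108.2
```

```bash
python3 avg.py; python3 - <<'E'
from h import *
f=__import__("rig").grab_frame("scene")
cv2.imwrite("pics/c5.png",cv2.resize(f[0][185:275,230:310],None,fx=6,fy=6,interpolation=cv2.INTER_NEAREST)[:,:,::-1])
E
```

```text
t 16.15 F [-1.65, -1.91, 5.16] M [-0.009, 0.427, 0.125] sd [0.39 0.61 0.55] [0.049 0.035 0.033] X [607.86, 96.23, 122.26]
```

View pics/c5.png

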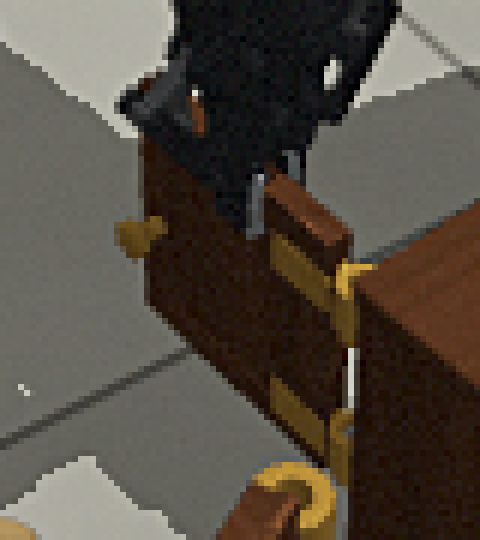

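The door is seated: it met the shoulders at TCP 122.3 mm, about 20 mm below the tip contact. I'll release, lift and move to the outside face.

>>> move_arm(
  motion=[
    [0,0,0,0,0,-0.0005,0.015],
    [0,0,0,0,0,-0.0005,0.025],
    [0,0,0,0,0,-0.0005,0.035],
    [0,0,0,0,0,-0.0005,0.035],
    [0,0,0,0,0,-0.03,0.035],
    [0,0,0,0,0,-0.06,0.035],
    [0,0,0,0,0,-0.08,0.035],
    [0,0,0,0,0,-0.08,0.01],
  ],
)

```text
clock: 17.2
eef_pos: [608.7, 96.5, 203.3]
tcp_rot: [3.138, -0.0, 1.643]
contact_force: [0.5, -0.5, -0.2]
opening: 0.21
grasp_force: 0.0
```

```bash
python3 go.py 645.4 63.4 200 4.1; python3 - <<'E'
from rig import grab_frame,camera_params
import numpy as np
from h import *
p,d=grab_frame("scene"); c=camera_params("scene"); np.savez("scene3.npz",p=p,d=d,K=c["camera_matrix"],T=c["world_from_camera"])
p,P,K,T=load("scene3"); x,y,z=np.moveaxis(P,-1,0)
m=(x>585)&(x<640)&(y>10)&(y<150)&(z>147)&(z<156); print(m.sum(),rect(P,m),np.polyfit(y[m],x[m],1),np.median(z[m]))
E
```

```text
clock 17.2 pos [608.7  96.5 203.3] y-ang 4.13 z [ 3.1e-03  5.0e-04 -1.0e+00] F [ 0.5 -0.5 -0.2] M [-0.03 -0.02 -0.02] open 17.9 grip 0 q [0.15 0.37 1.68 0.   1.09 0.08]
turn [ 0.0032 -0.0003  0.0005] shift m [-0.0357  0.0342  0.0034]
207 ([[598.7999877929688, 148.3000030517578], [606.4000244140625, 19.899999618530273], [621.7000122070312, 20.799999237060547], [614.0, 149.1999969482422]], array([ 15.3, 128.6]), 3.4, 207) [-6.79081867e-02  6.16757783e+02] 150.76418452322537
```

>>> move_arm(
  motion=[
    [0,0,0,-0.018,0.017,0,0],
    [0,0,0,-0.036,0.035,0,0],
    [0,0,0,-0.036,0.035,0,0],
    [0,0,0,-0.036,0.035,0.03,0],
    [0,0,0,-0.036,0.035,0.06,0],
    [0,0,0,-0.036,0.035,0.087,0],
    [0,0,0,-0.036,0.035,0.087,0],
  ],
)

```text
clock: 18.12
eef_pos: [643.0, 62.6, 111.9]
tcp_rot: [-3.136, 0.0, 1.643]
contact_force: [-0.1, 0.5, -0.2]
opening: -0.001
grasp_force: 0.0
```

```bash
cat > sw.py <<'E'
import sys, numpy as np
from rig import sensors
from scipy.spatial.transform import Rotation as R
A=np.array([602.8,160.6]); r=100; Z=115
# args: list of "yaw,d" waypoints
s=sensors.sense(); M=R.from_euler("xyz",s["tcp_rot"]).as_matrix()
print("clock",round(s["clock"],2),s["eef_pos"].round(1),"F",s["contact_force"].round(1),"yawdoor-equiv",180+np.degrees(np.arctan2(M[1,1],M[0,1])).round(1),"q",s["qpos"].round(2))
for a in sys.argv[1:]:
    yaw,d=map(float,a.split(",")); t=np.radians(yaw); X=np.array([np.cos(t),np.sin(t)]); Y=np.array([-X[1],X[0]])
    c=A+r*Y-(6+d)*X; ty=np.array([*(-X),0]); tz=np.array([0,0,-1.]); W=np.stack([np.cross(ty,tz),ty,tz],1)
    tool=M.T@(np.array([*c,Z])-s["eef_pos"])/1000
    print([*R.from_matrix(M.T@W).as_rotvec().round(3)],[*tool.round(4)],c.round(1))
E
python3 sw.py 184,20 179,14.5 173,14.5 167,14.5 161,14.5 155,14.5 149,14.5 143,14.5
```

```text
clock 18.12 [643.   62.6 111.9] F [-0.1  0.5 -0.2] yawdoor-equiv 184.1 q [0.09 0.51 1.68 0.   0.96 0.02]
[np.float64(-0.006), np.float64(0.0), np.float64(0.002)] [np.float64(0.0006), np.float64(-0.0073), np.float64(-0.003)] [635.7  62.7]
[np.float64(-0.006), np.float64(0.0), np.float64(0.089)] [np.float64(-0.0008), np.float64(-0.0216), np.float64(-0.0029)] [621.6  60.3]
[np.float64(-0.006), np.float64(0.001), np.float64(0.194)] [np.float64(-0.0015), np.float64(-0.0323), np.float64(-0.0029)] [611.   58.8]
[np.float64(-0.006), np.float64(0.001), np.float64(0.299)] [np.float64(-0.001), np.float64(-0.0429), np.float64(-0.0028)] [600.3  58.6]
[np.float64(-0.005), np.float64(0.001), np.float64(0.404)] [np.float64(0.0006), np.float64(-0.0535), np.float64(-0.0028)] [589.6  59.4]
[np.float64(-0.005), np.float64(0.002), np.float64(0.508)] [np.float64(0.0033), np.float64(-0.0639), np.float64(-0.0027)] [579.1  61.3]
[np.float64(-0.005), np.float64(0.002), np.float64(0.613)] [np.float64(0.007), np.float64(-0.0739), np.float64(-0.0027)] [568.9  64.3]
[np.float64(-0.005), np.float64(0.002), np.float64(0.718)] [np.float64(0.0118), np.float64(-0.0834), np.float64(-0.0026)] [559.   68.4]
```

Scaled: 0.718 rad / 1.5708 = 0.4571.

>>> move_arm(
  motion=[
    [0,0,0,0.0006,-0.0073,-0.003,0],
    [0,0,0.0567,-0.001,-0.0216,-0.003,0],
    [0,0,0.1235,-0.0015,-0.0323,-0.003,0],
    [0,0,0.1903,-0.001,-0.0429,-0.003,0],
    [0,0,0.2572,0.0006,-0.0535,-0.003,0],
    [0,0,0.3234,0.0033,-0.0639,-0.003,0],
    [0,0,0.3902,0.007,-0.0739,-0.003,0],
    [0,0,0.4571,0.0118,-0.0834,-0.003,0],
  ],
)

```text
clock: 19.12
eef_pos: [561.3, 68.8, 119.6]
tcp_rot: [3.14, -0.002, 0.921]
contact_force: [-0.2, -0.5, 1.0]
opening: -0.002
grasp_force: 0.1
```

```bash
python3 sw.py 137,14.5 132,14.5 127,14.5 122,14.5 117,14.5 113,14.5 109,14.5 106,14.5
```

```text
clock 19.12 [561.3  68.8 119.6] F [-0.2 -0.5  1. ] yawdoor-equiv 142.8 q [ 0.12  0.39  1.86 -0.    0.89  0.77]
[np.float64(0.002), np.float64(-0.002), np.float64(0.101)] [np.float64(-0.0034), np.float64(-0.0122), np.float64(0.0046)] [549.6  73.5]
[np.float64(0.002), np.float64(-0.002), np.float64(0.188)] [np.float64(-0.0039), np.float64(-0.0211), np.float64(0.0046)] [542.2  78.5]
[np.float64(0.002), np.float64(-0.002), np.float64(0.275)] [np.float64(-0.0037), np.float64(-0.03), np.float64(0.0045)] [535.3  84. ]
[np.float64(0.001), np.float64(-0.002), np.float64(0.363)] [np.float64(-0.0026), np.float64(-0.0388), np.float64(0.0045)] [528.9  90.2]
[np.float64(0.001), np.float64(-0.002), np.float64(0.45)] [np.float64(-0.0008), np.float64(-0.0475), np.float64(0.0045)] [523.   96.9]
[np.float64(0.001), np.float64(-0.002), np.float64(0.52)] [np.float64(0.0012), np.float64(-0.0544), np.float64(0.0045)] [518.8 102.7]
[np.float64(0.001), np.float64(-0.002), np.float64(0.59)] [np.float64(0.0036), np.float64(-0.0611), np.float64(0.0045)] [514.9 108.7]
[np.float64(0.001), np.float64(-0.002), np.float64(0.642)] [np.float64(0.0058), np.float64(-0.066), np.float64(0.0045)] [512.3 113.3]
```

Scaled: 0.642 rad / 1.5708 = 0.4087.

>>> move_arm(
  motion=[
    [0,0,0.0643,-0.0034,-0.0122,0.004,0],
    [0,0,0.1197,-0.0039,-0.0211,0.004,0],
    [0,0,0.1751,-0.0037,-0.03,0.004,0],
    [0,0,0.2311,-0.0026,-0.0388,0.004,0],
    [0,0,0.2865,-0.0008,-0.0475,0.004,0],
    [0,0,0.331,0.0012,-0.0544,0.004,0],
    [0,0,0.3756,0.0036,-0.0611,0.004,0],
    [0,0,0.4087,0.0058,-0.066,0.004,0],
  ],
)

```text
clock: 20.12
eef_pos: [512.3, 113.4, 115.5]
tcp_rot: [3.141, -0.003, 0.281]
contact_force: [0.2, -0.4, -0.3]
opening: -0.002
grasp_force: 0.1
```

```bash
python3 sw.py 104,14.5 102,14.5 100,14.5 98.5,14.5 97,14.5 95.5,14.5; python3 - <<'E'
from rig import grab_frame,camera_params
from h import *
p,d=grab_frame("scene"); c=camera_params("scene"); np.savez("scene4.npz",p=p,d=d,K=c["camera_matrix"],T=c["world_from_camera"])
p,P,K,T=load("scene4"); x,y,z=np.moveaxis(P,-1,0)
m=(x>440)&(x<610)&(y>90)&(y<180)&(z>147)&(z<156); print(m.sum(),rect(P,m))
a=cv2.resize(p[165:285,200:320],(480,480),interpolation=cv2.INTER_NEAREST); cv2.imwrite("pics/c6.png",a[:,:,::-1])
E
```

```text
clock 20.12 [512.3 113.4 115.5] F [ 0.2 -0.4 -0.3] yawdoor-equiv 106.1 q [ 0.22  0.34  1.95 -0.    0.85  1.5 ]
[np.float64(0.0), np.float64(-0.003), np.float64(0.037)] [np.float64(-0.0007), np.float64(-0.0034), np.float64(0.0005)] [510.7 116.5]
[np.float64(0.0), np.float64(-0.003), np.float64(0.072)] [np.float64(-0.0012), np.float64(-0.0069), np.float64(0.0005)] [509.2 119.8]
[np.float64(0.0), np.float64(-0.003), np.float64(0.106)] [np.float64(-0.0016), np.float64(-0.0105), np.float64(0.0005)] [507.9 123. ]
[np.float64(0.0), np.float64(-0.003), np.float64(0.133)] [np.float64(-0.0018), np.float64(-0.0131), np.float64(0.0005)] [506.9 125.5]
[np.float64(-0.0), np.float64(-0.003), np.float64(0.159)] [np.float64(-0.002), np.float64(-0.0158), np.float64(0.0005)] [506.  128.1]
[np.float64(-0.0), np.float64(-0.003), np.float64(0.185)] [np.float64(-0.0021), np.float64(-0.0185), np.float64(0.0005)] [505.2 130.6]
197 ([[473.70001220703125, 155.8000030517578], [480.29998779296875, 98.80000305175781], [596.7000122070312, 112.19999694824219], [590.2000122070312, 169.1999969482422]], array([117.2,  57.4]), 6.55, 197)
```

View pics/c6.png

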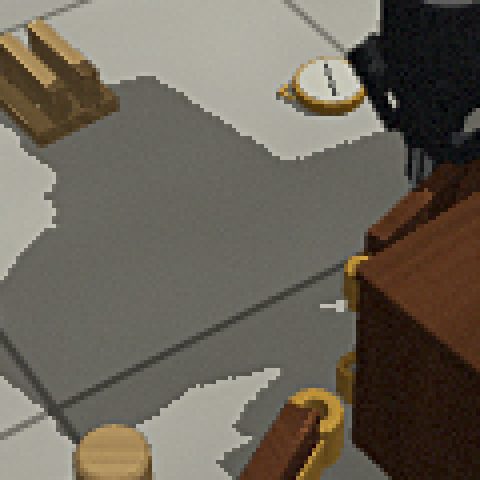

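The door has swung with the fingers to about 10° open. I'll finish slowly, feeling for the stop.

Scaled: 0.185 rad / 1.5708 = 0.1178.

>>> move_arm(
  motion=[
    [0,0,0.0236,-0.0007,-0.0034,0,0],
    [0,0,0.0458,-0.0012,-0.0069,0,0],
    [0,0,0.0675,-0.0016,-0.0105,0,0],
    [0,0,0.0847,-0.0018,-0.0131,0,0],
    [0,0,0.1012,-0.002,-0.0158,0,0],
    [0,0,0.1095,-0.002,-0.0172,0,0],
    [0,0,0.1178,-0.0021,-0.0185,0,0],
    [0,0,0.1178,-0.0021,-0.0185,0,0],
  ],
)

```text
clock: 21.18
eef_pos: [504.7, 130.3, 113.7]
tcp_rot: [3.142, 0.0, 0.098]
contact_force: [1.1, 0.0, -0.2]
opening: 0.002
grasp_force: 0.0
```

```bash
python3 avg.py; python3 sw.py 95.5,14.5 95.5,13 95.5,11.5
```

```text
t 21.57 F [-0.14, 0.01, -0.09] M [-0.007, -0.034, -0.007] sd [0.41 0.33 0.44] [0.045 0.015 0.026] X [504.72, 130.19, 113.73]
clock 21.57 [504.7 130.2 113.7] F [-0.   0.6 -0.8] yawdoor-equiv 95.6 q [ 0.25  0.34  1.96 -0.    0.84  1.72]
[np.float64(0.0), np.float64(0.0), np.float64(0.002)] [np.float64(0.0005), np.float64(-0.0004), np.float64(-0.0013)] [505.2 130.6]
[np.float64(0.0), np.float64(0.0), np.float64(0.002)] [np.float64(0.0006), np.float64(-0.0019), np.float64(-0.0013)] [505.1 132.1]
[np.float64(0.0), np.float64(0.0), np.float64(0.002)] [np.float64(0.0006), np.float64(-0.0034), np.float64(-0.0013)] [504.9 133.6]
```

>>> move_arm(
  motion=[
    [0,0,0,0,-0.001,0,0],
    [0,0,0,0,-0.002,0,0],
    [0,0,0,0,-0.003,0,0],
    [0,0,0,0,-0.004,0,0],
    [0,0,0,0,-0.004,0,0],
  ],
)

```text
clock: 22.2
eef_pos: [504.5, 132.9, 113.8]
tcp_rot: [3.139, 0.0, 0.098]
contact_force: [1.6, -10.0, 1.7]
opening: 0.001
grasp_force: 1.4
```

```bash
python3 avg.py
```

```text
t 22.6 F [0.96, -9.96, 1.73] M [-1.209, -0.154, -0.081] sd [0.55 0.46 0.36] [0.037 0.019 0.027] X [504.47, 132.93, 113.83]
```

Firm stop at about 10 N. I'll back away, raise and check.

>>> move_arm(
  motion=[
    [0,0,0,0,0.004,0,0],
    [0,0,0,0,0.012,0,0],
    [0,0,0,0,0.035,0,0],
    [0,0,0,0,0.07,0,0],
    [0,0,0,0,0.1,-0.03,0],
    [0,0,0,0,0.14,-0.08,0],
    [0,0,0,0,0.2,-0.12,0],
    [0,0,0,0,0.25,-0.12,0],
  ],
)

```text
clock: 23.6
eef_pos: [530.3, -116.4, 236.9]
tcp_rot: [3.14, -0.005, 0.099]
contact_force: [-0.1, -0.3, -1.2]
opening: 0.004
grasp_force: 0.0
```

```bash
python3 - <<'E'
from rig import grab_frame,camera_params
from h import *
I=[]
for n in("scene","top"):
    p,d=grab_frame(n); c=camera_params(n); np.savez(n+"5.npz",p=p,d=d,K=c["camera_matrix"],T=c["world_from_camera"])
    p,P,K,T=load(n+"5"); x,y,z=np.moveaxis(P,-1,0)
    m=(x>440)&(x<610)&(y>100)&(y<167)&(z>145)&(z<158)
    if m.sum()>20: print(n,m.sum(),rect(P,m),np.median(z[m]), np.degrees(np.arctan(np.polyfit(x[m],y[m],1)[0])))
    I.append(cv2.resize(p,(400,300)))
    u,v=(240,180) if n=="scene" else (110,120); I[-1]=np.vstack([I[-1],cv2.resize(p[v:v+75,u:u+100],(400,300),interpolation=cv2.INTER_NEAREST)])
cv2.imwrite("pics/c7.png",np.hstack(I)[:,:,::-1])
E
```

```text
scene 210 ([[461.0, 155.8000030517578], [462.79998779296875, 138.0], [591.9000244140625, 151.5], [590.0, 169.3000030517578]], array([129.7,  18. ]), 5.97, 210) 150.94927646070732 6.231692018557414
top 313 ([[444.70001220703125, 163.3000030517578], [446.5, 138.3000030517578], [588.5999755859375, 148.5], [586.7999877929688, 173.5]], array([142.5,  25.1]), 4.13, 313) 150.2355650899117 3.0273379470869566
```

View pics/c7.png

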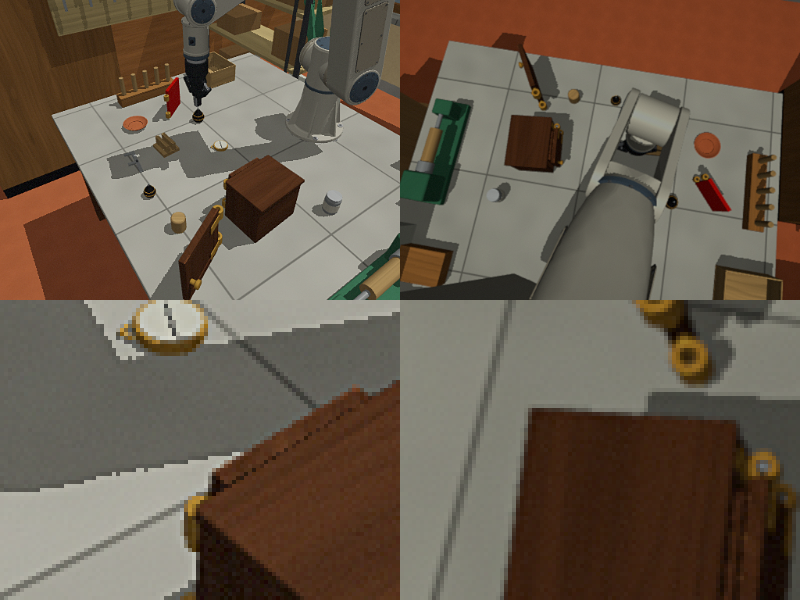

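The door is shut parallel to the case front, with the pin visible inside the upper knuckle. The other things on the counter are where they were.

```bash
python3 -c "
from rig import order; print(order.sign_off())"
```

```text
the job is handed in; nothing more can be done
None
```

The door is seated on both pins and swung shut against the case's stop, nothing else on the counter was moved, and the job is handed in at about 24 s of the 67 s allowed; the hand-in gave no verdict.

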